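Free the seized flask stopper

ROBOT

A 6-joint arm with a two-finger parallel gripper is mounted at the origin on the work surface. World frame = base frame: x ahead of the robot, y to its left, z up, the work surface at z = 0. Lengths are in mm, angles in rad, forces in N, time in s.
With the tool pointing down it reaches from about 350 to 975 mm from the base axis. Payload 7.1 kg.
Tool frame: the origin (TCP) lies on the front face of the gripper's body, between the roots of the fingers; the fingertips stand 80 mm ahead of it and the grasp point (between the pads) lies 61 mm ahead of it (env.tips_ahead is the distance from the TCP to the fingertips, in mm); z points along the fingers, y is the line along which they close (so a half turn about z gives the same grasp; the last joint's range is limited). The gripper opens to 88 mm and grips with 3 to 60 N. Pads are 20 mm wide; open, the fingers measure 115 mm over their backs; the gripper's body (75 mm by 178 mm) begins 61 mm behind the grasp point.
Start: joints at [-1.329, 0.423, 1.63, -0, 1.089, -0.019], TCP at [161.177, -603.844, 302.675] pointing down, gripper open.
Joint ranges: [-3, 3], [-0.9, 2.11], [0.09, 2.58], [-1.31, 4.45], [0.11, 2.69], [-2.54, 2.54]. Speed limits (rad/s): [2.39, 2.39, 3.01, 3.14, 3.14, 3.14].

INTERFACE

Orientations are given as a unit quaternion [x, y, z, w].
In Python, from station import env gives the robot as it stands. Calls block until the motion is done:
- env.reach(position, orientation): joint-space move of the TCP to a pose.
- env.move_l(position, rot=None, rate=150, f_stop=None): straight line of the TCP; rot=None keeps the orientation; rate is the mean speed in mm/s. With f_stop (N) it stops when the force on the tool has changed by that much, and returns True; else False.
- env.move_joints(angles): joint-space move.
- env.set_gripper(opening): finger opening in mm; the grip force is fixed at half the most; returns when the fingers have stopped.
- env.hold(seconds).
- env.ik(position, orientation): joint angles nearest the present ones, or None.
- env.read_state(): the state.
- env.camera(name): name is "side" or "top" or "wrist"; returns the picture (480x640x3 uint8, blue, green, red); there is no depth.
- env.camera_params(name): a dict with "fx", "fy", "cx", "cy" (pixels), "dist" ([k1, k2, p1, p2, k3] as OpenCV has them; the pictures are not rectified), "pose" (4x4, takes a point from camera to world coordinates); the wrist camera has in their place "tool_from_camera" (4x4, takes a point from camera to tool coordinates, whose origin is the TCP and whose axes are the flange's). Camera axes: x right, y up, looking along -z (the intrinsics and any distortion apply to the point x, -y, -z); pixel columns grow to the right and rows downward; lengths in mm; the calibration is good to about 2 mm. A picture is of the moment at which its call begins: read the wrist's pose just before it. camera_params takes no time and is no camera call.
A pose or a line that the arm cannot do raises env.IKError and nothing moves.
- env.sign_off(): hands the job in; it is judged then, once.
The state is a dict: "time_s": time; "qpos": joint angles; "dq": joint speeds; "tau": joint torques, N m; "tool_pos": TCP position; "orientation": TCP orientation; "force": force on the tool from outside, world axes, zero at the start; "wrist_torque": the same for the moment, N m; "width": finger opening in mm; "grip_force": force on a finger pad.
Only numpy, scipy, OpenCV 4.12 (cv2) and the standard library are available. Lean on these libraries where they do the work, as an engineer would, in place of code of your own. Each camera call takes 0.05 s, during which the arm holds its last target. There are 200 camera calls.

TASK

The flat-winged white stopper in the centre neck of the flask in the heating bath has seized. Work it loose by twisting it back and forth while easing it upward, so that the flask stays down in its bath (a straight pull only lifts the flask along with it), then set the stopper down gently in the shallow steel tray and let go.

Things in the scene. Friction and masses are not known exactly. Their poses are not given: they have to be found in the camera images.
- stopper: White plastic stopper, 45 g, upright in the flask's centre neck. Origin: centre of its underside; z up. Plug 22 mm in diameter from 0 to 26 mm; collar 36 mm in diameter from 26 to 32 mm, resting on the neck's rim; flat wing from 32 to 70 mm, 28 mm wide along x, 10 mm thick along y: grip it across y, 56 mm above the origin. (The similar loose stopper with a round knob is not meant.)
- neck (a point): Centre of the neck's rim, 160 mm above the bench. The plug's lowest 14 mm are seized: friction of 22 to 30 N against whichever way its surface slides; turning takes 0.3 N m. Rising about 2 mm per 0.6 to 0.8 rad of twist, to one side and back, needs under 10 N upward; a straight pull needs it all. Free after 14 mm of rise, out of the neck after 26 mm.
- flask (a joint): Lift of the glass flask from its bath, in m: 0 = resting, as at the start. It weighs 1.4 kg and cannot turn or shift, but an upward pull beyond 14 N lifts it. Centre neck 37 mm in diameter; two side necks with round black caps, within 65 mm of the axis, end at least 10 mm below its rim. The bath around it is a fixed box 180 by 160 by 100 mm with a control box on one side.
- tray: Fixed shallow open steel tray, 160 mm (x) by 200 mm (y), 20 mm high, walls 4 mm, floor about 4 mm thick. Origin: centre of its underside, on the bench. Empty.

How it is judged:
By the outcome, as a careful person would: the job done as asked, in the order asked, and still so for the second after the job is handed in, with the robot touching nothing.
It also fails if it takes over 61 s, if anything falls off the work surface, if the arm or the gripper's body presses on something with over 40 N, if the wrist force passes 120 N, or if a joint passes its speed limit or range.

## Working session

There is one attempt and no reset: what is moved stays moved. The work goes in short steps, each a Python script; the robot and the scene stay as the last script left them, time stands still between calls to the robot, and variables do not carry over. Pictures are saved under pics/ and viewed, at most 10 in all, crops included, and the job is handed in when it is done.

```bash
mkdir -p pics
python3 - <<'E'
from station import env
import cv2
for n in("side","top"):
    cv2.imwrite(f"pics/{n}0.png",env.camera(n)); p=env.camera_params(n); print({k:(v.tolist() if hasattr(v,'tolist') else v) for k,v in p.items()})
print(env.camera_params("wrist")); s=env.read_state(); print(s)
E
```

```text
{'fx': 517.5473425310956, 'fy': 517.5473425310956, 'cx': 313.48247418985915, 'cy': 230.8064053548012, 'dist': [-0.06495010829292142, 0.0, 0.0, 0.0, 0.0], 'pose': [[-0.7898982648541087, 0.44754487112577807, -0.4192425545069093, 248.49049961206592], [-0.6131120074728358, -0.5625018780458841, 0.5546938826843889, 406.8640228920913], [0.012425677973351777, 0.6951943796693584, 0.718714391815719, 650.3665583530532], [0.0, 0.0, 0.0, 1.0]]}
{'fx': 545.8057359607513, 'fy': 545.8057359607513, 'cx': 324.89345357543226, 'cy': 245.97429688445789, 'dist': [0.02358676359904567, 0.0, 0.0, 0.0, 0.0], 'pose': [[-0.021255157155104475, 0.9983639749135691, -0.05308099367089945, 526.5789881893307], [-0.9997678040744202, -0.021036868680930236, 0.004667771664624952, 9.907112128405007], [0.003543477179775879, 0.05316788270073903, 0.998579300816213, 776.1498261013296], [0.0, 0.0, 0.0, 1.0]]}
{'fx': 380.7032894406963, 'fy': 380.7032894406963, 'cx': 315.0396022363868, 'cy': 235.32772944280293, 'dist': array([-0.02436729,  0.        ,  0.        ,  0.        ,  0.        ]), 'tool_from_camera': array([[-8.9858564
[... 316 characters left out ...]
+00]])}
{'time_s': 0.1, 'qpos': array([-1.32897616e+00,  4.23739009e-01,  1.63059136e+00,  3.05197712e-05,
        1.08861557e+00, -1.90241292e-02]), 'dq': array([-0.00042152, -0.00265132, -0.00145516, -0.00035839, -0.00040221,
        0.00051826]), 'tau': array([-1.41177268e-03, -5.45618141e+01, -2.74323463e+01,  6.44406583e-02,
        1.87872030e-02, -1.37930797e-06]), 'tool_pos': array([ 161.10875032, -603.47741027,  302.00396134]), 'orientation': array([ 9.91507775e-01,  1.30045662e-01, -6.17889107e-05, -6.73946931e-04]), 'force': array([ 0.93048864,  0.57006649, -0.08472331]), 'wrist_torque': array([-0.00763835, -0.04782878,  0.01016007]), 'grip_force': 0.0, 'width': 87.61879014010697}
```

View pics/top0.png

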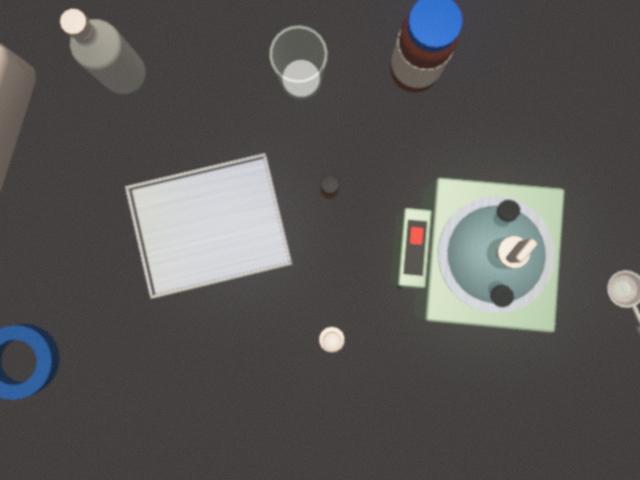

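View pics/side0.png

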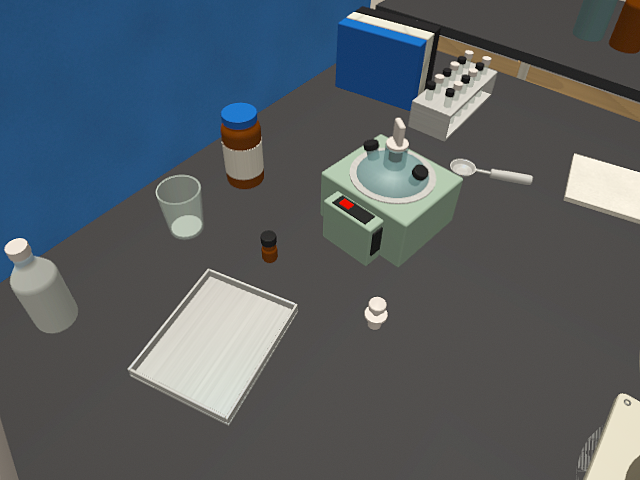

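The top view shows the stopper at about (515,252) with its wing pointing up-right, and the tray centred at about (209,226). In the side view the wing's top is at about (399,125). I'll zoom in on both.

Run:
```python
import cv2,numpy as np
a=cv2.imread("pics/top0.png")[215:285,480:560]; b=cv2.imread("pics/side0.png")[110:180,355:435]
cv2.imwrite("pics/z.png",np.hstack([cv2.resize(x,(400,350),interpolation=cv2.INTER_CUBIC) for x in(a,b)]))
```

```text
(no output)
```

View pics/z.png

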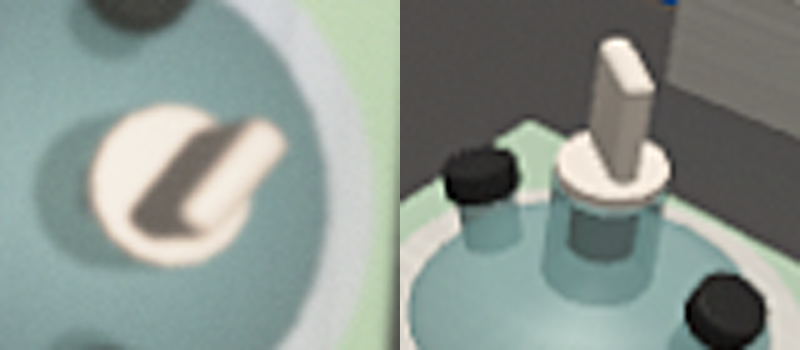

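```bash
cat > h.py <<'E'
import cv2,numpy as np
from station import env
from scipy.spatial.transform import Rotation as R
def cam(n,T=None):
    p=env.camera_params(n); K=np.array([[p["fx"],0,p["cx"]],[0,p["fy"],p["cy"]],[0,0,1]])
    if "pose" in p: P=np.array(p["pose"])
    else:
        P=T@np.array(p["tool_from_camera"])
    return K,np.array(p["dist"]),P
def onz(n,uv,z,T=None):
    K,d,P=cam(n,T); q=cv2.undistortPoints(np.array(uv,float).reshape(-1,1,2),K,d)[:,0]
    r=np.c_[q[:,0],-q[:,1],-np.ones(len(q))]@P[:3,:3].T; o=P[:3,3]
    return o+r*((z-o[2])/r[:,2])[:,None]
def toolT():
    s=env.read_state(); T=np.eye(4); T[:3,:3]=R.from_quat(s["orientation"]).as_matrix(); T[:3,3]=s["tool_pos"]; return T
def down(yaw): # tool y axis at angle yaw in world, z down
    y=np.array([np.cos(yaw),np.sin(yaw),0]); z=np.array([0,0,-1.]); return R.from_matrix(np.c_[np.cross(y,z),y,z]).as_quat()
E
python3 - <<'E'
from h import *
f=lambda c,o:np.array(c)/5+o
t=np.array([480,215]);s=np.array([355-80,110])
print("collar",onz("top",f([[170,184]],t),166),onz("side",f([[614,165]],s),166))
for n,o,c in(("top",t,[[195,217],[270,132],[232,174]]),("side",s,[[610,45],[642,90],[627,67]])):
    p=onz(n,f(c,o),204); d=p[1]-p[0]; print(n,p,np.linalg.norm(d),np.arctan2(d[1],d[0]))
c=onz("top",[(126,186),(266,155),(291,265),(152,296)],20); print(c,c.mean(0),[np.linalg.norm(c[i]-c[i-1]) for i in range(4)])
print("sideknob",onz("top",[(508,210),(502,295)],145),"vial,knobst",onz("top",[(330,186),(332,339)],30))
E
```

```text
collar [[ 548.04670916 -204.00599652  166.        ]] [[ 545.02625283 -200.89162216  166.        ]]
top [[ 539.69095554 -195.61673703  204.        ]
 [ 557.17539924 -211.97522223  204.        ]
 [ 548.53441632 -203.69290035  204.        ]] 23.943805241995815 -0.7521403047648648
side [[ 554.83613169 -205.4990632   204.        ]
 [ 534.84742844 -191.01667026  204.        ]
 [ 544.63680155 -198.60216398  204.        ]] 24.683759095024534 2.51459332996
[[655.99477003 280.79689039  20.        ]
 [695.83446344  85.97656921  20.        ]
 [541.39282123  53.84222238  20.        ]
 [502.88710673 245.61554397  20.        ]] [599.02729036 166.55780649  20.        ] [np.float64(157.09768838659497), np.float64(198.85210261810778), np.float64(157.74928556190872), np.float64(195.60086125867088)]
sideknob [[ 597.44291129 -206.34069019  145.        ]
 [ 499.35067698 -195.60715804  145.        ]] vial,knobst [[ 6.48759188e+02 -2.36690377e+00  3.00000000e+01]
 [ 4.39761396e+02 -5.29236751e-01  3.00000000e+01]]
```

Run:
```python
from h import *
for y in(.88,.88-np.pi): print(y,env.ik([547,-202,340],down(y)))
q=[(y,env.ik([547,-202,340],down(y))) for y in(.88,.88-np.pi)]
y,_=min([a for a in q if a[1] is not None],key=lambda a:abs(a[1][5]))
env.reach([547,-202,340],down(y)); env.hold(.3)
T=toolT(); np.save("T.npy",T); cv2.imwrite("pics/w1.png",env.camera("wrist")); print(y,T,env.read_state()["time_s"],env.read_state()["qpos"])
```

```text
0.88 [-3.74162006e-01  3.20866491e-01  1.69106529e+00 -4.44089210e-16
  1.12966087e+00 -1.25416201e+00]
-2.2615926535897932 [-3.74162006e-01  3.20866491e-01  1.69106529e+00 -4.44089210e-16
  1.12966087e+00  1.88743065e+00]
0.88 [[-7.70216329e-01  6.37782725e-01 -5.21327886e-05  5.46847838e+02]
 [ 6.37782724e-01  7.70216331e-01  3.30414720e-05 -2.02408917e+02]
 [ 6.12268052e-05 -7.80031065e-06 -9.99999998e-01  3.39976567e+02]
 [ 0.00000000e+00  0.00000000e+00  0.00000000e+00  1.00000000e+00]] 2.4583 [-3.74788617e-01  3.20942514e-01  1.69104799e+00  9.53957342e-06
  1.12966499e+00 -1.25412203e+00]
```

View pics/w1.png

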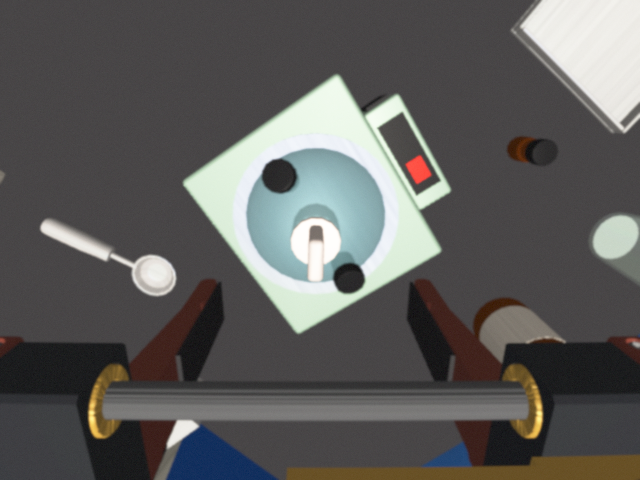

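The wing is lined up nearly vertically in the wrist picture at about (316,240–280), and the collar is at about (316,241). I'll zoom in for the exact edges.

Run:
```python
import cv2
cv2.imwrite("pics/w1z.png",cv2.resize(cv2.imread("pics/w1.png")[210:290,280:360],(560,560),interpolation=cv2.INTER_CUBIC))
```

```text
(no output)
```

View pics/w1z.png

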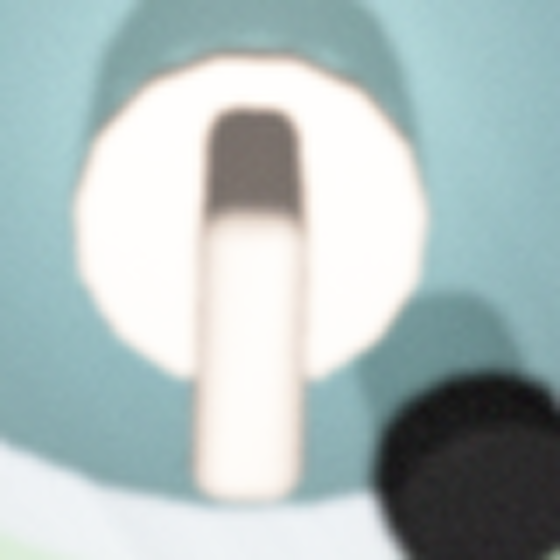

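Run:
```python
from h import *
T=np.load("T.npy"); f=lambda c:np.array(c)/7+[280,210]-.43
p=onz("wrist",f([[253.5,215],[247.5,500],[251,358]]),204,T); d=p[1]-p[0]
print(p,np.linalg.norm(d),np.arctan2(d[1],d[0]), onz("wrist",f([[251,222]]),166,T))
q=onz("wrist",f([[193,358],[302,358]]),204,T);print(np.linalg.norm(q[0]-q[1]))
```

```text
[[ 537.81912328 -195.45550662  204.        ]
 [ 558.14579117 -212.99367764  204.        ]
 [ 547.86719817 -204.06600434  204.        ]] 26.846989969827593 -0.7118874265142702 [[ 548.01411332 -204.14535992  166.        ]]
9.5698059674808
```

Run:
```python
from h import *
def st(m):
    s=env.read_state(); print(m,round(s["time_s"],2),s["tool_pos"].round(1),s["force"].round(1),s["wrist_torque"].round(2),round(s["width"],1),round(s["grip_force"],1))
env.set_gripper(45)
env.reach([548,-204,300],down(.859)); env.move_l([548,-204,251],rate=60,f_stop=8); env.hold(.2); st("down")
env.set_gripper(0); env.hold(.2); st("grip")
```

```text
down 4.72 [ 548.2 -204.1  251.4] [-0.8 -0.3  0.5] [-0.01 -0.11 -0.05] 45.1 0.0
grip 5.57 [ 548.2 -203.9  251. ] [ 2.1  2.1 -0.8] [ 0.56 -0.54  0.05] 9.9 30.0
```

Run:
```python
from h import *
def st(m):
    s=env.read_state(); print(m,round(s["time_s"],2),s["tool_pos"].round(1),s["force"].round(1),s["wrist_torque"].round(2),round(s["width"],1),s["qpos"][5].round(2))
x,y,z=548,-204,251
for a,dz in((.35,1),(-.35,2),(.35,2)):
    z+=dz; env.move_l([x,y,z],rot=down(.859+a),rate=2); st(a)
cv2.imwrite("pics/s1.png",cv2.resize(env.camera("side")[100:220,310:470],(640,480)))
```

```text
0.35 6.07 [ 547.5 -203.9  251.4] [ 0.5  0.2 -6.4] [ 0.12 -0.26  0.02] 9.7 -1.58
-0.35 6.92 [ 547.5 -203.9  253.1] [  2.5  -0.9 -15.3] [-0.19 -0.49  0.08] 10.1 -0.89
0.35 7.77 [ 547.7 -203.8  255.6] [  0.8   1.  -13.6] [ 0.09 -0.29 -0.06] 10.2 -1.58
```

View pics/s1.png

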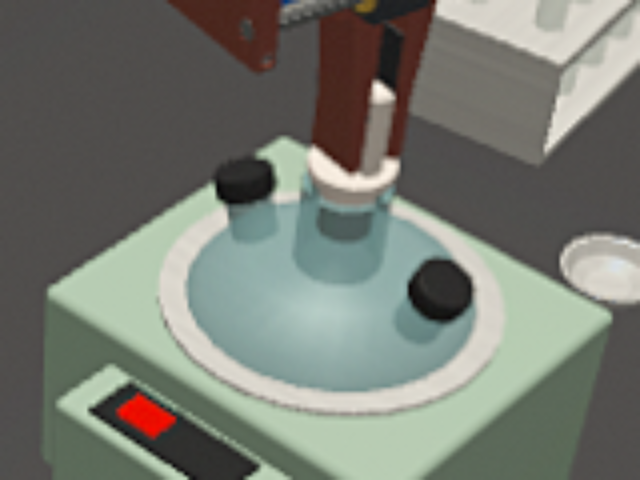

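The stopper is held and the collar has come slightly off the rim. The pull at the end of each stroke touches 14–15 N, which is too much. I'll relax with a flat twist, then rise less per stroke and only in mid-stroke.

```bash
cat >> h.py <<'E'
def st(m):
    s=env.read_state(); print(m,round(s["time_s"],2),s["tool_pos"].round(1),s["force"].round(1),s["wrist_torque"][2].round(2),round(s["width"],1))
X,Y,W=548,-204,.859
def stroke(a,b,z,dz,n=6):
    fs=[]
    for k in range(1,n+1):
        u=k/n; zz=z+dz*np.clip((u-.17)/.5,0,1); s=env.read_state()
        d=np.linalg.norm(np.array([X,Y,zz])-s["tool_pos"]); env.move_l([X,Y,zz],rot=down(W+a+(b-a)*u),rate=max(d,.3)/.16)
        fs.append(round(float(env.read_state()["force"][2]),1))
    print(fs); return z+dz
E
python3 - <<'E'
from h import *
z=256
z=stroke(.35,-.4,z,0); st("flat")
z=stroke(-.4,.4,z,1.6); st("up")
cv2.imwrite("pics/s2.png",env.camera("side"))
E
```

```text
[-12.5, -10.1, -7.6, -4.2, -0.3, 1.4]
flat 9.47 [ 548.4 -204.1  256.6] [-0.7  1.3  1.4] -0.17 10.1
[3.4, 1.1, -2.9, -6.7, -6.5, -7.6]
up 11.25 [ 547.8 -204.   257.4] [ 0.5 -0.8 -7.6] 0.13 9.7
```

Good, forces stay well under 14 N. I'll check numerically that the flask hasn't moved, then continue.

```bash
cat >> h.py <<'E'
def capshift(img):
    a=cv2.imread("pics/side0.png"); r=[]
    for u,v in((371,146),(420,172)):
        f=lambda i:cv2.cvtColor(i[v-11:v+12,u-9:u+10],cv2.COLOR_BGR2GRAY)
        m=[cv2.moments(np.maximum(110.-f(i),0)) for i in(a,img)]
        r.append(round(m[1]["m01"]/m[1]["m00"]-m[0]["m01"]/m[0]["m00"],2))
    return r
E
python3 - <<'E'
from h import *
print(capshift(cv2.imread("pics/s2.png")))
z=257.6;a=.4
for i in range(4):
    z=stroke(a,-a,z,1.7); a=-a; st(i)
im=env.camera("side"); print(capshift(im)); cv2.imwrite("pics/s3.png",cv2.resize(im[100:220,310:470],(640,480)))
E
```

```text
[0.01, 0.01]
[-5.0, -7.2, -8.6, -10.5, -8.3, -7.5]
0 13.03 [ 548.3 -204.1  259.6] [ 1.   0.7 -7.5] -0.16 9.8
[-4.6, -6.3, -7.1, -6.4, -4.8, -3.0]
1 14.84 [ 548.2 -204.1  261.3] [ 0.1 -0.2 -3. ] 0.09 9.6
[-1.5, -1.8, -4.7, -6.2, -3.9, -1.6]
2 16.6 [ 548.1 -204.3  263. ] [-1.3 -2.8 -1.6] -0.22 10.2
[-1.2, -0.7, -5.2, 0.1, 0.5, 1.6]
3 18.35 [ 548.2 -204.1  264.7] [ 0.6 -0.1  1.6] 0.05 9.9
[0.01, 0.02]
```

View pics/s3.png

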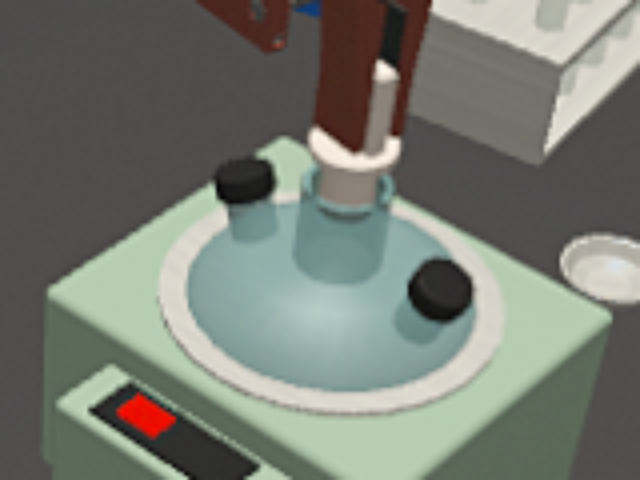

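The flask hasn't moved (caps shifted 0.02 px) and the stopper is about 14 mm up with the load gone. Two more strokes, then lift it out and carry it to the tray.

Run:
```python
from h import *
z=264.4;a=.4
for i in range(2): z=stroke(a,-a,z,1.8); a=-a; st(i)
env.move_l([X,Y,282],rate=15); st("out"); env.move_l([X,Y,335],rate=60); st("hi")
print(capshift(env.camera("side")))
env.move_l([599,166,335],rot=down(W),rate=150); env.move_l([599,166,150],rate=90); env.hold(.3); st("over")
im=env.camera("side"); cv2.imwrite("pics/s4.png",cv2.resize(im[220:440,110:330],(550,550)))
```

```text
[3.1, 0.4, -1.0, -1.9, 0.6, -1.3]
0 20.17 [ 548.  -204.   266.2] [-0.4 -0.6 -1.3] -0.02 10.3
[-0.7, -0.5, 0.4, -0.0, -0.5, -0.5]
1 21.94 [ 548. -204.  268.] [ 0.   0.4 -0.5] 0.02 9.6
out 23.02 [ 547.9 -204.   281.9] [-0.5 -0.3 -0.5] -0.03 10.0
hi 24.06 [ 547.8 -203.9  334.6] [ 0.6 -0.2 -1.3] 0.01 9.7
[0.01, 0.0]
over 29.26 [599.  166.  150.1] [ 0.1  0.1 -1. ] -0.03 10.0
```

View pics/s4.png

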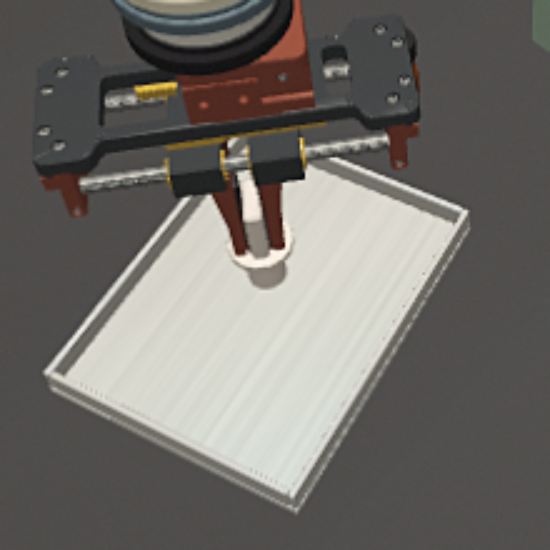

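The stopper is held upright over the tray and well inside the walls. Lowering until it touches.

Run:
```python
from h import *
env.move_l([599,166,130],rate=30); env.hold(.2)
print(env.move_l([599,166,112],rate=8,f_stop=2.5)); st("touch")
s=env.read_state()["tool_pos"]
env.set_gripper(14); env.hold(.2); env.set_gripper(40); env.hold(.2); st("open")
env.move_l([599,166,215],rate=50); env.move_l([599,166,330],rate=120); env.hold(.3); st("up")
im=env.camera("side"); print(capshift(im)); cv2.imwrite("pics/s5.png",im)
b=env.camera("top"); cv2.imwrite("pics/f.png",np.hstack([cv2.resize(im[100:440,110:470],(400,378)),cv2.resize(b[130:320,100:300],(398,378))]))
```

```text
True
touch 31.56 [599.  166.  120.7] [0.  0.5 5.6] -0.01 9.9
open 32.88 [598.4 165.8 120.1] [-0.3 -0.5 -0.1] -0.02 40.2
up 36.33 [598.9 166.  329.5] [ 1.1 -0.   0.2] -0.02 39.8
[0.0, 0.01]
```

View pics/f.png

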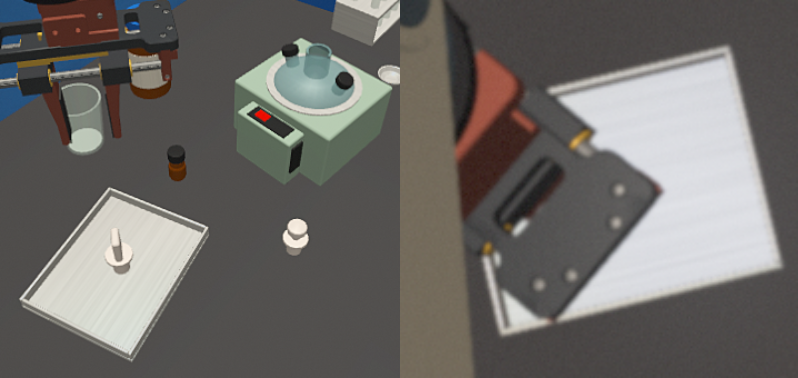

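The stopper stands upright in the tray, the flask is down in its bath with its centre neck open, and the arm is clear.

```bash
python3 -c "
from station import env
print(env.sign_off())"
```

```text
the job is handed in; nothing more can be done
None
```

The stopper was twisted loose and now stands upright in the steel tray, released; no flask lift showed in any side-camera check, though two early strokes briefly pulled about 14–15 N, and the job was handed in at about 36 s.

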